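# Pack the clay moisture pucks down the drying tube

### The job

Put the two small clay moisture pucks lying on the shelf into the clear upright tube, one flat on top of the other, then use the wooden tamper that stands in the ramekin to press them and the cork under them right down until they bottom out, giving them a firm push against the bottom. Stand the tamper upright in the ramekin again and let go of it, leaving everything else on the shelf undisturbed.

Things in the scene. Friction and masses are not known exactly. Their poses are not given: they have to be found in the camera images.
- tube: Clear plastic tube standing upright on a round grey foot (90 mm across, 12 mm thick) that is screwed to the shelf. Origin: centre of the foot's underside, on the tube's axis, z up. Bore 35 mm across, outside 43 mm; the top 7 mm flares to 42 mm inside, 50 mm outside. Rim 125 mm above the shelf; the inner floor is 12 mm above the shelf.
- cork (a joint): How far the snug cork plug (34 mm across, 12 mm thick) inside the tube has been pushed down, in m. At 0 its upper face is 69 mm above the shelf, at 0.045 it is bottomed and its upper face is 24 mm above the shelf. It stays where it is left; friction of about 3 N, equal all the way, plus some drag that grows with speed (15 N per m/s), must be overcome to push it. It starts at 0 to 0.015.
- tube_rim (a point): Centre of the tube's open mouth, level with the rim, 125 mm above the shelf.
- puck_a: Unglazed clay disc 30 mm across and 20 mm thick, about 30 g, lying flat on the shelf. Origin: centre of its underside, z is the disc's axis. The two pucks are alike and may go into the tube in either order and either way up.
- puck_b: The other clay disc, same shape and size as puck_a, origin likewise.
- puck_a_center (a point): Middle of puck_a (10 mm above its underside). Bottomed in the tube, the two middles are 34 and 54 mm above the shelf.
- puck_b_center (a point): Middle of puck_b.
- tamper: Wooden hand tamper 150 mm long, standing upright, about 150 g. Origin: centre of the underside of its flat foot, z along the stick. Steel foot 26 mm across and 16 mm high; thin shaft 14 mm across from 16 to 66 mm; grip 22 mm across from 66 to 150 mm. It stands in the ramekin. When the pucks are bottomed its foot is 64 mm above the shelf and 61 mm below the tube's rim.
- ramekin: White ceramic ramekin, loose, 300 g, 84 mm across the rim, 76 mm across the foot, walls 5 mm thick, 45 mm high, open on top with a flat inner floor 6 mm above the shelf. Origin: centre of its underside. The tube and the ramekin may be on either side of the robot.
- dulce_jar: Amber glass dulce de leche jar, 72 mm across, 105 mm high, loose, to be left alone. Origin: centre of its underside.
- spice_jar: Small glass spice jar with a black twist cap, 44 mm across, 95 mm high, loose, to be left alone. Origin: centre of its underside.
- funnel: White plastic funnel standing mouth down, 76 mm across, 95 mm high, loose, to be left alone. Origin: centre of its underside.
- jar_lid: Flat steel jar lid, 56 mm across, 11 mm thick, loose on the shelf, to be left alone. Origin: centre of its underside.
- tin: Plain metal tin, 72 mm across, 90 mm high, loose, to be left alone. Origin: centre of its underside.
- mug: White mug with a handle, 80 mm across, 90 mm high, loose, to be left alone. Origin: centre of its underside.

How it is judged:
By the outcome, as a careful person would: the job done as asked, in the order asked, and still so for the second after the job is handed in, with the robot touching nothing.
It also fails if it takes over 67 s, if anything falls off the work surface, if the arm or the gripper's body presses on something with over 40 N, if the wrist force passes 120 N, or if a joint passes its speed limit or range.

### The arm

A 6-joint arm with a two-finger parallel gripper is mounted at the origin on the work surface. World frame = base frame: x ahead of the robot, y to its left, z up, the work surface at z = 0. Lengths are in mm, angles in degrees, forces in N, time in s.
With the tool pointing down it reaches from about 325 to 925 mm from the base axis. Payload 3.1 kg.
Tool frame: the origin (TCP) lies at the very end of the fingers, on their centre line; the grasp point (between the pads) lies grasp_offset behind it (grasp_offset is the distance from the TCP to the grasp point, in mm); z points along the fingers, x is the direction in which the jaws open and shut, and the axes are right-handed (so a half turn about z gives the same grasp; the last joint's range is limited). The gripper opens to 85 mm and grips with 20 to 120 N. Pads are 22 mm wide; open, the fingers measure 114 mm over their backs; the gripper's body (76 mm by 85 mm) begins 54 mm behind the grasp point. The pads swing forward as they close: fully open they stand 13 mm farther back than shut.
Start: joints at [-82.747, 12.427, 92.441, -0, 75.132, -6.429], TCP at [147.856, -607.271, 231.3] pointing down, gripper open.
Joint ranges: [-157.48, 157.48], [-44.54, 120.13], [17.64, 146.25], [-64.5, 244.5], [7.68, 150.69], [-147.95, 147.95]. Speed limits (degrees/s): [159.86, 159.86, 180, 180, 180, 180].

### API

Orientations are given as [roll, pitch, yaw] about the fixed x, y, z axes, in that order (R = Rz(yaw) Ry(pitch) Rx(roll)).
In Python, from station import * gives the robot as it stands. Calls block until the motion is done:
- goto(position, orientation): joint-space move of the TCP to a pose.
- move_l(position, attitude=None, speed=150): straight line of the TCP; attitude=None keeps the orientation; speed is the mean speed in mm/s.
- move_j(angles): joint-space move.
- grip(opening, squeeze=None): finger opening in mm; squeeze is the grip in N (None keeps the last); returns when the fingers have stopped.
- wait(seconds).
- solve_ik(position, orientation): joint angles nearest the present ones, or None.
- get_obs(): the state.
- get_image(name): name is "side" or "top"; returns the picture (480x640x3 uint8, red, green, blue); there is no depth.
- get_calibration(name): a dict with "fx", "fy", "cx", "cy" (pixels), "R" (3x3) and "t" (3): a world point X has camera coordinates R X + t. Camera axes: x right, y down, z forward; pixel columns grow to the right and rows downward; lengths in mm; the calibration is good to about 2 mm. A picture is of the moment at which its call begins. get_calibration takes no time and is no camera call.
A pose or a line that the arm cannot do raises Unreachable and nothing moves.
- sign_off(): hands the job in, once; it reports no verdict.
Trained networks look in the newest picture that a camera, given by its name, has taken for a name from the list of things; names that differ only in an ending like _2 or _b are one class to them, and where a whole thing is asked for, a point or a joint stands for the part that bears it (a point fixed in the world has none). Each returns a list of dicts, best first, with "score" (0 to 1); they miss things now and then, are a little off and sometimes report something else, mostly with a low value. They report only what shows in the picture. A call takes as long as a camera call.
- spot_in(name, camera): "extent" ([centre column, centre row, width, height] in pixels, round what is visible of it).
- regions_of(name, camera): "region" (480x640 bool, what is visible of it) and "extent" ([centre column, centre row, width, height] in pixels, round what is visible of it).
The state is a dict: "t": time; "joint_pos": joint angles; "qvel": joint speeds; "effort": joint torques, N m; "tcp_pos": TCP position; "ee_rot": TCP orientation; "wrist_force": force on the tool from outside, world axes, zero at the start; "moment": the same for the moment, N m; "grip_width": finger opening in mm.
Only numpy, scipy, OpenCV 4.12 (cv2) and the standard library are available. Lean on these libraries where they do the work, as an engineer would, in place of code of your own. Each camera call takes 0.05 s, during which the arm holds its last target. There are 200 camera calls.

## Working session

There is one attempt and no reset: what is moved stays moved. The work goes in short steps, each a Python script; the robot and the scene stay as the last script left them, time stands still between calls to the robot, and variables do not carry over. Pictures are saved under pics/ and viewed, about 8 in all and at most 12, crops included, and the job is handed in when it is done.

```bash
ls; mkdir -p pics
python3 - <<'E'
from station import *
import cv2, numpy as np
o=get_obs();print({k:np.round(v,2).tolist() for k,v in o.items()}); print([k for k in o])
for c in("side","top"):
    im=get_image(c); cv2.imwrite(f"pics/{c}0.png",im[:,:,::-1])
    K=get_calibration(c);R=np.array(K["R"]);print(c,K["fx"],K["fy"],K["cx"],K["cy"],(-R.T@np.array(K["t"])).round(),R.round(3).tolist())
    for n in("tube","cork","puck_a","tamper","ramekin"):
        print(n,[(round(d["score"],2),np.round(d["extent"]).tolist()) for d in spot_in(n,c)][:4])
E
```

```text
pics
{'t': 0.0, 'joint_pos': [-82.75, 12.48, 92.53, -0.0, 75.13, -6.43], 'qvel': [0.07, -0.01, -0.14, -0.03, -0.05, 0.0], 'effort': [-0.0, -39.68, -30.39, -0.0, 0.01, 0.0], 'tcp_pos': [147.75, -606.44, 229.94], 'ee_rot': [-179.98, 0.14, -76.32], 'wrist_force': [-0.02, -0.92, 0.57], 'moment': [-0.02, -0.0, -0.04], 'grip_width': 85.7}
['t', 'joint_pos', 'qvel', 'effort', 'tcp_pos', 'ee_rot', 'wrist_force', 'moment', 'grip_width']
side 483.966055056143 483.966055056143 310.97298467799607 242.6734100857013 [ 356. -718.  731.] [[0.975, -0.221, 0.021], [-0.125, -0.624, -0.771], [0.183, 0.75, -0.636]]
tube [(0.87, [324.0, 199.0, 39.0, 58.0]), (0.5, [301.0, 327.0, 16.0, 18.0])]
cork [(0.72, [254.0, 199.0, 32.0, 42.0]), (0.38, [302.0, 328.0, 15.0, 13.0])]
puck_a [(0.67, [279.0, 248.0, 13.0, 16.0]), (0.46, [302.0, 328.0, 24.0, 19.0])]
tamper [(0.79, [377.0, 308.0, 24.0, 64.0])]
ramekin [(0.6, [376.0, 332.0, 45.0, 48.0])]
top 565.0693985683212 565.0693985683212 327.3601239635936 233.57537282563493 [ 402.   -9. 1335.] [[0.007, -1.0, 0.003], [-0.992, -0.007, -0.124], [0.124, -0.002, -0.992]]
tube [(0.68, [228.0, 214.0, 38.0, 39.0])]
cork [(0.6, [220.0, 210.0, 8.0, 9.0])]
puck_a [(0.53, [265.0, 270.0, 16.0, 12.0])]
tamper [(0.54, [225.0, 215.0, 38.0, 36.0]), (0.46, [396.0, 212.0, 14.0, 23.0])]
ramekin [(0.89, [392.0, 213.0, 34.0, 35.0])]
```

View pics/side0.png

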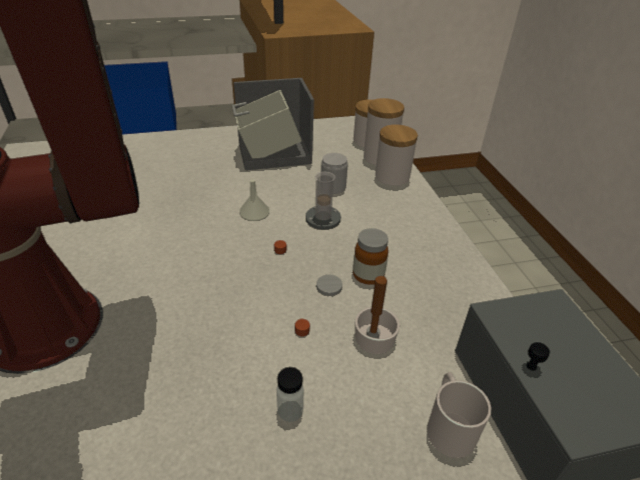

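View pics/top0.png

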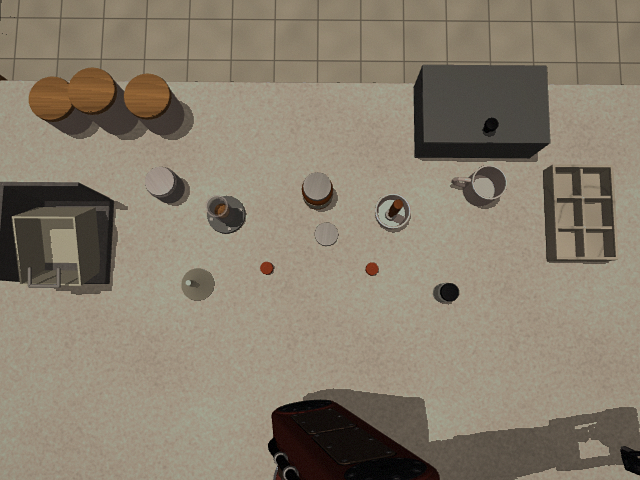

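```bash
cat > h.py <<'E'
from station import *
import cv2, numpy as np
from scipy.optimize import least_squares
def proj(c,X):
    K=get_calibration(c);p=np.array(K["R"])@np.asarray(X,float)+K["t"]
    return np.array([K["fx"]*p[0]/p[2]+K["cx"],K["fy"]*p[1]/p[2]+K["cy"]])
def on_plane(c,uv,z):
    K=get_calibration(c);R=np.array(K["R"]);o=-R.T@np.array(K["t"])
    d=R.T@np.array([(uv[0]-K["cx"])/K["fx"],(uv[1]-K["cy"])/K["fy"],1]);return (o+d*(z-o[2])/d[2])[:2]
def cyl(x,y,parts):
    "points on rings; parts=[(r,z)..]"
    a=np.linspace(0,2*np.pi,48,endpoint=False)
    return np.vstack([np.c_[x+r*np.cos(a),y+r*np.sin(a),np.full(48,z)] for r,z in parts])
def box(c,P):
    q=np.array([proj(c,p) for p in P]);l,h=q.min(0),q.max(0)
    return np.r_[l,h]
def reg_box(r):
    v,u=np.nonzero(r);return np.array([u.min(),v.min(),u.max()+1,v.max()+1])-.5
def fit(c,b,parts,z0=0,use=slice(None)):
    "xy of an upright stack of rings whose image box best matches b"
    x0=on_plane(c,[(b[0]+b[2])/2,(b[1]+b[3])/2],np.mean([z for _,z in parts]))
    s=least_squares(lambda p:(box(c,cyl(p[0],p[1],parts))-b)[use],x0)
    return s.x,np.abs(s.fun).max()
SH={"puck_a":[(15,0),(15,20)],"ramekin":[(38,0),(42,45)],"tamper":[(13,6),(11,156)],"dulce_jar":[(36,0),(36,105)],
"spice_jar":[(22,0),(22,95)],"funnel":[(38,0),(5,95)],"jar_lid":[(28,0),(28,11)],"tin":[(36,0),(36,90)],"mug":[(40,0),(40,90)],
"tube":[(45,0),(45,12),(25,125)]}
E
python3 - <<'E'
from h import *
print("go",grasp_offset)
for c in("side","top"):
    im=get_image(c).copy()
    for n in SH:
        for d in regions_of(n,c)[:3]:
            if d["score"]<.3: continue
            b=reg_box(d["region"]);x,e=fit(c,b,SH[n])
            print(c,n,round(d["score"],2),b.tolist(),x.round(1),"res",round(e,1))
            cs,_=cv2.findContours(d["region"].astype(np.uint8),0,1);cv2.drawContours(im,cs,-1,(0,255,0),1)
    cv2.imwrite(f"pics/{c}1.png",im[:,:,::-1])
    np.save(f"pics/{c}.npy",get_image(c))
a=cv2.imread("pics/side1.png")[140:380,220:440];b=cv2.imread("pics/top1.png")[160:310,170:420]
a=cv2.resize(a,None,fx=2.4,fy=2.4,interpolation=2)[:, :390*1]
cv2.imwrite("pics/c1.png",cv2.resize(b,(800,480),interpolation=cv2.INTER_CUBIC))
a=cv2.imread("pics/side1.png")[140:360,220:440];cv2.imwrite("pics/c2.png",cv2.resize(a,(600,600),interpolation=cv2.INTER_CUBIC))
E
```

```text
go 18.700000000000003
side puck_a 0.7 [272.5, 239.5, 285.5, 253.5] [487.6 132.9] res 0.5
side puck_a 0.68 [292.5, 317.5, 309.5, 336.5] [ 487.7 -114.2] res 0.7
side ramekin 0.74 [353.5, 307.5, 397.5, 353.5] [ 619.1 -162. ] res 1.2
side tamper 0.76 [366.5, 274.5, 386.5, 337.5] [ 619.2 -155.3] res 1.7
side tamper 0.69 [237.5, 178.5, 268.5, 220.5] [442.6 229.1] res 8.9
side tamper 0.59 [318.5, 152.5, 346.5, 193.5] [659.5 308.8] res 8.2
side dulce_jar 0.77 [351.5, 227.5, 387.5, 284.5] [662.5  13.5] res 1.3
side spice_jar 0.88 [275.5, 366.5, 302.5, 420.5] [ 433.8 -278.5] res 2.0
side funnel 0.76 [238.5, 178.5, 269.5, 220.5] [450.5 295.1] res 0.6
side jar_lid 0.68 [315.5, 274.5, 341.5, 295.5] [569.9  -8. ] res 0.6
side jar_lid 0.36 [293.5, 318.5, 310.5, 336.5] [ 490.5 -110.7] res 6.0
side tin 0.63 [320.5, 153.5, 345.5, 192.5] [676.2 368.8] res 2.0
side mug 0.72 [424.5, 371.5, 490.5, 457.5] [ 682.7 -367.7] res 4.5
side tube 0.97 [304.5, 169.5, 340.5, 229.5] [616.  233.5] res 0.7Traceback (most recent call last):
  File "<stdin>", line 8, in <module>
  File "h.py", line 22, in fit
    s=least
[... 1266 characters left out ...]
, *self.args, **self.kwargs))
                      ~~~~~~~~^^^^^^^^^^^^^^^^^^^^^^^^^^^^^^
    return np.atleast_1d(self.fun(x))
                         ~~~~~~~~^^^
    return self.f(x, *self.args, **self.kwargs)
           ~~~~~~^^^^^^^^^^^^^^^^^^^^^^^^^^^^^^
  File "h.py", line 22, in <lambda>
    s=least_squares(lambda p:(box(c,cyl(p[0],p[1],parts))-b)[use],x0)
                              ~~~^^^^^^^^^^^^^^^^^^^^^^^^
  File "h.py", line 15, in box
    q=np.array([proj(c,p) for p in P]);l,h=q.min(0),q.max(0)
                ~~~~^^^^^
  File "h.py", line 5, in proj
    K=get_calibration(c);p=np.array(K["R"])@np.asarray(X,float)+K["t"]
ValueError: time passes only in moves, steps and waits
```

```bash
python3 - <<'E'
s=open('h.py').read()
s=s.replace('def proj','_C={}\ndef cal(c):\n    if c not in _C:_C[c]=get_calibration(c)\n    return _C[c]\ndef proj',1).replace('K=get_calibration(c)','K=cal(c)')
open('h.py','w').write(s)
E
python3 - <<'E'
from h import *
c="top"
im=get_image(c).copy();raw=im.copy()
for n in SH:
    for d in regions_of(n,c)[:3]:
        if d["score"]<.3: continue
        b=reg_box(d["region"]);x,e=fit(c,b,SH[n])
        print(c,n,round(d["score"],2),b.tolist(),x.round(1),"res",round(e,1))
X={"puck_a":(487.7,132.9),"puck_b":(487.7,-114.2),"ramekin":(619,-162),"tamper":(619,-162),"tube":(616,233.5)}
SH["puck_b"]=SH["puck_a"];SH["tube"]=SH["tube"]+[(21,125)]
out=[]
for c,(u0,v0,u1,v1) in (("top",(190,180,420,290)),("side",(250,150,410,370))):
    S=800//(u1-u0) if c=="top" else 2.7
    S=min(S,3.4) if c=="top" else S
    m=cv2.resize((get_image(c)[:,:,::-1])[v0:v1,u0:u1],None,fx=S,fy=S,interpolation=cv2.INTER_CUBIC)
    for n,(x,y) in X.items():
        for r,z in SH[n]:
            q=np.array([proj(c,p) for p in cyl(x,y,[(r,z)])])
            cv2.polylines(m,[np.round(((q-[u0,v0]+.5)*S)*8).astype(int)],True,(0,255,0),1,16,3)
    cv2.imwrite(f"pics/o_{c}.png",m);out.append(m)
E
```

```text
top puck_a 0.53 [365.5, 261.5, 377.5, 274.5] [ 486.5 -115.5] res 0.7
top ramekin 0.7 [374.5, 191.5, 410.5, 228.5] [ 620.1 -161.8] res 0.2
top dulce_jar 0.98 [300.5, 171.5, 333.5, 208.5] [661.3  12.3] res 1.4
top spice_jar 0.72 [432.5, 282.5, 458.5, 301.5] [ 430.1 -279. ] res 1.1
top funnel 0.72 [180.5, 267.5, 213.5, 300.5] [446.9 294.3] res 0.3
top funnel 0.53 [432.5, 283.5, 458.5, 301.5] [ 431.1 -290.2] res 7.3
top jar_lid 0.9 [315.5, 222.5, 337.5, 245.5] [566.7  -9.5] res 0.9
top tin 0.78 [144.5, 165.5, 184.5, 202.5] [674.9 365.8] res 1.0
top mug 0.89 [452.5, 164.5, 507.5, 206.5] [ 676.5 -364.4] res 5.2
top tube 0.62 [384.5, 199.5, 402.5, 219.5] [ 624.3 -168.4] res 10.2
top tube 0.6 [205.5, 194.5, 244.5, 234.5] [610.8 229.8] res 0.7
top tube 0.44 [259.5, 260.5, 273.5, 274.5] [486.6 130.6] res 12.5
```

View pics/o_top.png

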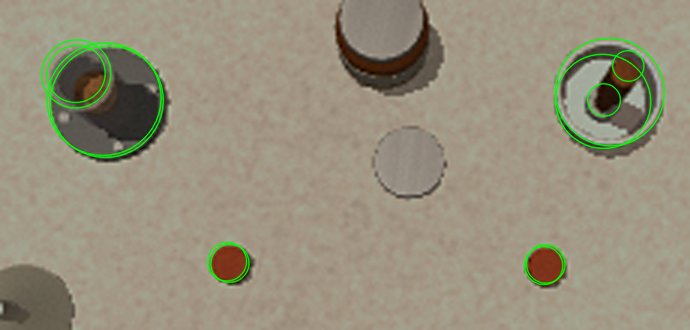

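View pics/o_side.png

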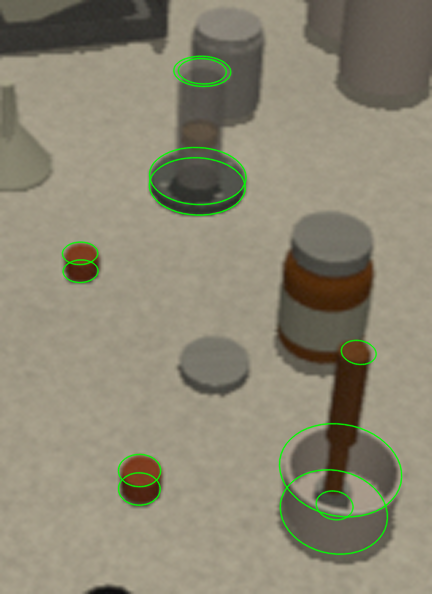

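```bash
cat >> h.py <<'E'
def st(m=""):
    o=get_obs();print(m,"t",round(o["t"],2),"tcp",np.round(o["tcp_pos"],1),"F",np.round(o["wrist_force"],1),"w",round(o["grip_width"],1),"rot",np.round(o["ee_rot"],1));return o
def pick(x,y,z=9):
    goto([x,y,70],[180,0,90]);grip(50,40)
    move_l([x,y,z],speed=120);st("down")
    grip(20,20);st("g1");grip(36)
    goto([x,y,z],[180,0,0]);grip(20,30);st("g2")
    move_l([x,y,70],speed=200)
E
python3 - <<'E'
from h import *
goto([470,-130,170],[180,0,90]);st("over")
pick(487,-115)
goto([613,231.5,165],[180,0,0]);st("tube")
for c in("side","top"):
    im=get_image(c);np.save(f"pics/{c}p.npy",im)
S=6
a=np.load("pics/sidep.npy")[130:230,285:365];b=np.load("pics/topp.npy")[165:245,185:265]
m=np.hstack([cv2.resize(a,(400,500),interpolation=2),cv2.resize(b,(400,400),interpolation=2)] if 0 else [cv2.resize(a,(400,500),interpolation=2),np.pad(cv2.resize(b,(400,400),interpolation=2),((0,100),(0,0),(0,0)))])
cv2.imwrite("pics/held.png",m[:,:,::-1])
E
```

```text
over t 3.88 tcp [ 470.2 -130.7  170.3] F [ 0.3 -0.   0. ] w 85.4 rot [180.    0.   89.9]
down t 5.47 tcp [ 487.2 -115.1    9.1] F [ 0.3 -0.4  0.7] w 50.2 rot [180.   0.  90.]
g1 t 5.78 tcp [ 488.2 -115.5   10.2] F [-0.   0.1  3.3] w 28.8 rot [1.799e+02 1.000e-01 9.000e+01]
g2 t 7.65 tcp [ 487.2 -115.1    9.2] F [-0.5  0.   2. ] w 28.4 rot [180.  -0.   0.]
tube t 9.53 tcp [612.5 230.1 163.9] F [ 1.   0.3 -0.7] w 28.1 rot [ 1.799e+02  1.000e-01 -1.000e-01]
```

View pics/held.png

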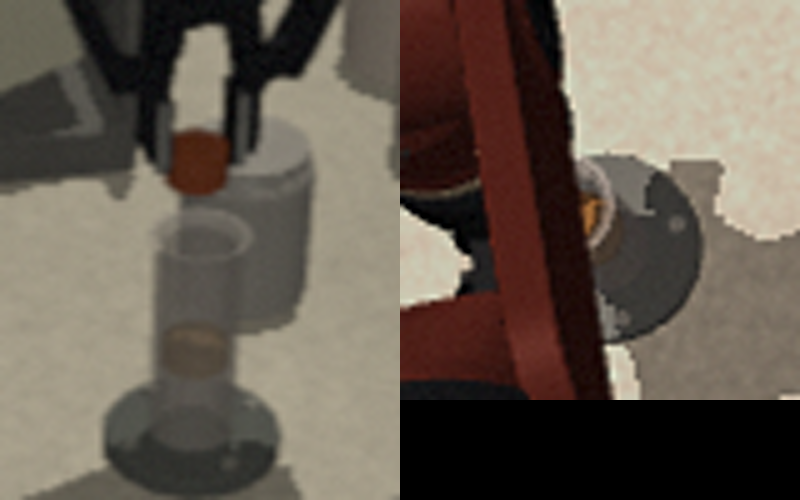

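Run:
```python
from h import *
for f,c in(("sidep","side"),("topp","top")):
    im=np.load(f"pics/{f}.npy").astype(int)
    m=np.zeros((480,640),bool);w=im[150:175,310:340];m[150:175,310:340]=(w[...,0]>1.8*w[...,1])&(w[...,0]>50)
    if c=="side":
        b=reg_box(m);print(b,box(c,cyl(612.5,230.1,[(15,154.8),(15,174.8)])))
        for u in([0,2,3],[0,1,2,3]): print(fit(c,b,[(15,154.8),(15,174.8)],use=u))
        print("".join("".join(".#"[int(v)] for v in r)+"\n" for r in m[150:175,310:340]))
        S=6;u0,v0=285,130
        g=cv2.resize(im[130:230,285:365].astype(np.uint8)[:,:,::-1],None,fx=S,fy=S,interpolation=2)
        for x,y,col in((616,233.5,(0,255,0)),(612,230,(0,0,255))):
            for r,z in((45,0),(45,12),(21,125),(25,125)):
                q=np.array([proj(c,p) for p in cyl(x,y,[(r,z)])])
                cv2.polylines(g,[np.round((q-[u0,v0]+.5)*S*8).astype(int)],True,col,1,16,3)
        cv2.imwrite("pics/fit.png",g)
```

```text
[318.5 156.5 330.5 168.5] [317.16627385 154.69200141 330.47125545 168.87285796]
(array([614.46978104, 231.52866691]), np.float64(0.65146881743118))
(array([613.3019322 , 226.83498304]), np.float64(1.1520292823076375))
..............................
..............................
..............................
..............................
..............................
..............................
..............................
..........########............
..........###########.........
..........###########.........
..........###########.........
..........##########..........
..........##########..........
..........##########..........
.........###########..........
.........###########..........
.........##########...........
...........########...........
.............####.............
..............................
..............................
..............................
..............................
..............................
..............................
```

View pics/fit.png

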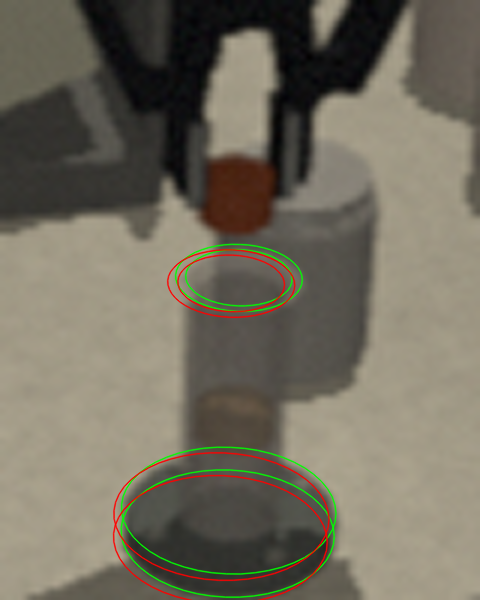

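```bash
cat >> h.py <<'E'
TUBE=(614,232)
def insert():
    x,y=TUBE
    move_l([x,y,138],speed=100);wait(.2);f0=np.array(st("above")["wrist_force"])
    for z in(134,131,128.5,126.5):
        move_l([x,y,z],speed=40);f=np.array(st()["wrist_force"])-f0
        if np.linalg.norm(f)>6: print("contact",z,f.round(1));return False
    grip(48);wait(.15)
    move_l([x,y,170],speed=200);return True
E
python3 - <<'E'
from h import *
if insert():
    st("out");goto([560,150,170],[180,0,90]);np.save("pics/s2.npy",get_image("side"));cv2.imwrite("pics/s2.png",cv2.resize(get_image("side")[130:240,270:370],(500,550),interpolation=2)[:,:,::-1])
    st()
E
```

```text
above t 10.24 tcp [614.5 232.2 138.8] F [ 0.5  0.2 -0.8] w 28.4 rot [-1.8e+02 -1.0e-01  0.0e+00]
 t 10.49 tcp [613.8 232.  133.8] F [-0.3 -1.  -0.6] w 28.1 rot [180.   0.   0.]
 t 10.74 tcp [613.7 232.  130.6] F [-0.5  0.4 -1.3] w 28.6 rot [180.   0.   0.]
 t 10.99 tcp [613.8 231.9 128.2] F [-0.4  0.1  0.2] w 28.5 rot [180.   0.  -0.]
 t 11.24 tcp [613.8 232.  126.3] F [ 0.1 -0.7  0. ] w 28.3 rot [180.   0.   0.]
out t 12.08 tcp [615.3 232.4 172.1] F [ 0.3 -0.6  0.4] w 48.0 rot [-179.9   -0.2    0. ]
 t 13.68 tcp [560.  150.1 169.7] F [ 0.1 -0.7  0.1] w 47.6 rot [-180.   -0.   90.]
```

```bash
ls pics
```

```text
fit.png
held.png
o_side.png
o_top.png
s2.npy
s2.png
side0.png
sidep.npy
top0.png
topp.npy
```

View pics/s2.png

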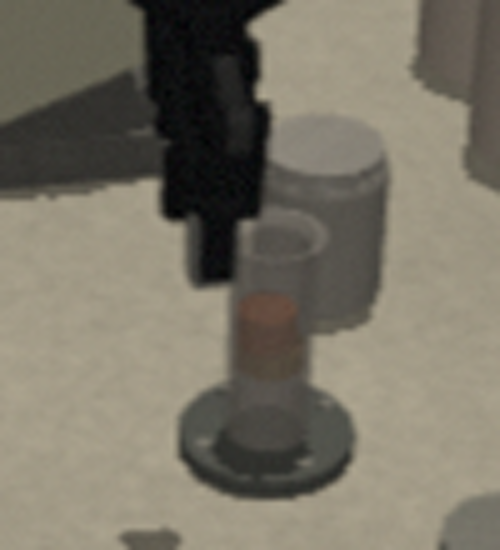

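Run:
```python
from h import *
pick(487,131.5)
goto([614,232,165],[180,0,0])
print(insert());st()
goto([560,60,200],[180,0,90])
i=get_image("side");cv2.imwrite("pics/s3.png",cv2.resize(i[130:240,270:370],(500,550),interpolation=2)[:,:,::-1])
t=spot_in("tamper","side")[:1];print(t);st()
```

```text
down t 15.12 tcp [487.6 131.6   9.3] F [-0.1  0.5  0.8] w 49.9 rot [180.  -0.  90.]
g1 t 15.43 tcp [488.3 131.7  10.2] F [0.1 0.5 2.9] w 28.5 rot [179.8  -0.   90. ]
g2 t 17.29 tcp [487.3 131.5   9.2] F [-0.5 -0.5  1.3] w 28.6 rot [-180.   -0.    0.]
above t 19.14 tcp [614.5 232.  138.8] F [-0.2  0.5 -0.1] w 28.8 rot [-1.8e+02 -1.0e-01 -0.0e+00]
 t 19.39 tcp [613.8 232.  133.8] F [ 0.2  0.  -0.8] w 28.3 rot [180.   0.   0.]
 t 19.64 tcp [613.7 232.  130.6] F [ 0.1 -0.1 -0.3] w 28.1 rot [180.   0.   0.]
 t 19.89 tcp [613.8 232.  128.2] F [ 0.2 -0.3 -0.2] w 28.1 rot [180.   0.   0.]
 t 20.14 tcp [613.9 231.9 126.3] F [ 0.7 -0.  -0.7] w 28.3 rot [180.   0.  -0.]
True
 t 20.98 tcp [615.3 232.4 172. ] F [-0.7  0.  -0.8] w 47.6 rot [-179.9   -0.2    0. ]
[{'extent': [376.5, 308.6, 25.7, 60.6], 'score': 0.91}]
 t 22.7 tcp [559.9  60.3 199.7] F [-0.6 -0.5  0.5] w 48.1 rot [-180.   -0.   90.]
```

View pics/s3.png

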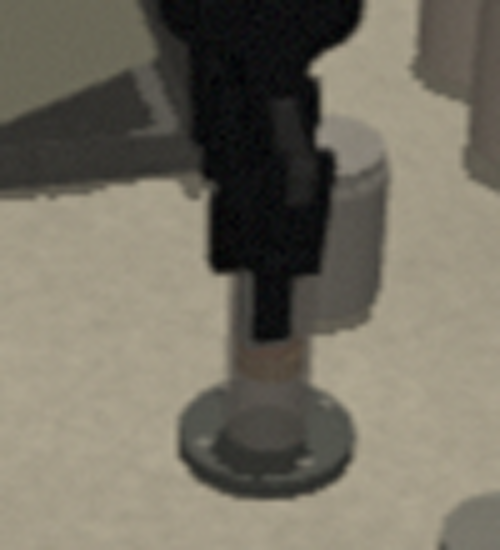

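Run:
```python
from h import *
x,y=618.5,-162
goto([x,y,190],[180,0,90])
grip(60,20)
move_l([x,y,97],speed=150);st("down")
grip(15,20);st("g1");grip(36)
goto([x,y,97],[180,0,0]);st("rot");grip(15,80);wait(.2);st("g2")
move_l([x,y,245],speed=150);wait(.2);st("up")
i=get_image("side");cv2.imwrite("pics/s4.png",cv2.resize(i[120:360,260:420],(400,600),interpolation=2)[:,:,::-1])
```

```text
down t 24.66 tcp [ 619.3 -162.2   97.8] F [0.5 0.1 0. ] w 60.0 rot [179.9   0.   90. ]
g1 t 25.08 tcp [ 619.5 -161.5   98.5] F [-0.8  2.1  4.3] w 21.8 rot [179.9  -0.   90. ]
rot t 26.77 tcp [ 618.5 -162.    96.9] F [ 0.5  0.8 -0.8] w 36.1 rot [180.   0.   0.]
g2 t 27.26 tcp [ 618.3 -162.    97.2] F [-1.8 -0.   2.7] w 20.5 rot [180.   0.   0.]
up t 28.59 tcp [ 617.8 -161.7  243.5] F [ 0.2  0.4 -2.2] w 20.0 rot [-1.799e+02  1.000e-01 -0.000e+00]
```

View pics/s4.png

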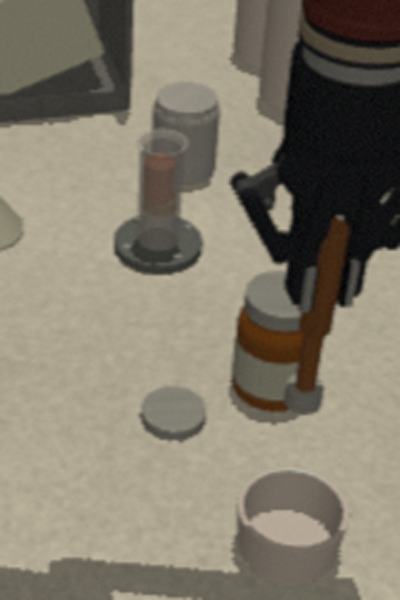

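Run:
```python
from h import *
for z in(152.5,302.5): print((proj("side",[619.5,-160.3,z])-[260,120])*2.5)
```

```text
[304.74458719 401.38626854]
[332.69667302 224.1785609 ]
```

Run:
```python
from h import *
im=get_image("side").astype(int);w=im[200:285,372:405]
m=(w[...,0]>1.6*w[...,2])&(w[...,0]>40)
print("\n".join(str(200+i)+" "+"".join(".#"[int(v)] for v in r) for i,r in enumerate(m)))
for z in(168,200,218,240,260,280,302): print(z,proj("side",[619.5,-160.3,z]).round(1))
```

```text
200 .................................
201 .................................
202 .................................
203 .................................
204 .................................
205 .................................
206 .................................
207 .....................##..........
208 .....................#####.......
209 ....................#######......
210 ....................########.....
211 ....................########.....
212 ....................########.....
213 ...................#########.....
214 ...................########......
215 ..................#########......
216 .................##########......
217 .................##########......
218 ................###########......
219 ................###########......
220 ................##########.......
221 ................##########.......
222 ...............###########.......
223 ...............###########.......
224 ...............###########.......
225 ...............##########........
226 ...............##########........
227 ...............##########........
228 ...............##########.......
[... 1555 characters left out ...]
....
270 .......########..................
271 .......#######...................
272 .......#######...................
273 .......#######...................
274 .......#######...................
275 .......#######...................
276 ..........###....................
277 .................................
278 .................................
279 .................................
280 ##...............................
281 ##...............................
282 ###..............................
283 ###..............................
284 ##...............................
168 [382.9 274. ]
200 [385.2 259.9]
218 [386.4 251.7]
240 [388.1 241.3]
260 [389.6 231.5]
280 [391.2 221.4]
302 [393.  209.9]
```

Run:
```python
from h import *
x,y=TUBE
goto([x,y,245],[180,0,0])
move_l([x,y,222],speed=100);wait(.2);f0=np.array(st("above")["wrist_force"])
ok=True
for z in(217,212,207,202):
    move_l([x,y,z],speed=50);f=np.array(st()["wrist_force"])-f0
    if np.abs(f[:2]).max()>6 or f[2]>6: print("contact",f.round(1));ok=False;break
if ok:
    for z in(190,180,170,160):
        move_l([x,y,z],speed=60);f=np.array(st()["wrist_force"])-f0
        if np.abs(f).max()>15: print("hard",f.round(1));break
```

```text
above t 30.74 tcp [614.5 232.  222.7] F [-0.2 -0.6 -2.6] w 20.4 rot [-1.8e+02 -1.0e-01 -0.0e+00]
 t 30.99 tcp [613.7 232.  216.6] F [ 0.6 -0.4 -1.8] w 20.2 rot [180.   0.   0.]
 t 31.24 tcp [613.5 231.9 211.3] F [-0.7 -0.4 -2.9] w 20.3 rot [1.8e+02 1.0e-01 0.0e+00]
 t 31.49 tcp [613.6 231.9 206.3] F [ 0.1  0.5 -1.6] w 20.0 rot [ 1.8e+02  1.0e-01 -0.0e+00]
 t 31.74 tcp [613.6 231.9 201.3] F [-0.2 -0.4 -2.6] w 20.3 rot [ 1.8e+02  1.0e-01 -0.0e+00]
 t 32.09 tcp [613.4 231.9 189.2] F [-0.6 -1.2 -2. ] w 20.3 rot [ 1.8e+02  1.0e-01 -0.0e+00]
 t 32.41 tcp [613.6 231.9 179.1] F [-0.4 -1.3 -1.1] w 20.1 rot [ 1.8e+02  1.0e-01 -0.0e+00]
 t 32.73 tcp [613.6 231.9 169. ] F [ 0.2  0.5 -2.3] w 20.1 rot [ 1.8e+02  1.0e-01 -0.0e+00]
 t 33.04 tcp [613.6 231.9 159. ] F [ 0.4 -0.3 -2.2] w 20.1 rot [ 1.8e+02  1.0e-01 -0.0e+00]
```

Run:
```python
from h import *
x,y=TUBE
for z in np.arange(157.5,144,-1):
    move_l([x,y,z],speed=40);f=np.array(st(round(float(z),1))["wrist_force"])+[0,0,2.3]
    if f[2]>27 or np.abs(f[:2]).max()>15: break
wait(.4);st("hold")
i=get_image("side");cv2.imwrite("pics/s5.png",cv2.resize(i[100:230,270:370],(461,600),interpolation=2)[:,:,::-1])
```

```text
157.5 t 33.29 tcp [613.9 232.  157.2] F [ 0.   0.2 -2. ] w 20.0 rot [180.   0.   0.]
156.5 t 33.54 tcp [614.  232.  156.6] F [-0.2  0.3 -0.3] w 20.1 rot [180.  -0.   0.]
155.5 t 33.79 tcp [614.  232.  155.7] F [-0.1 -0.5 -0.5] w 20.4 rot [180.  -0.   0.]
154.5 t 34.04 tcp [614.2 232.1 155.1] F [-0.2 -0.3  2.4] w 20.3 rot [-180.   -0.   -0.]
153.5 t 34.29 tcp [614.4 232.2 155. ] F [-3.5 -0.8  5.6] w 20.4 rot [-1.8e+02 -1.0e-01  0.0e+00]
152.5 t 34.54 tcp [614.5 232.3 155. ] F [-3.1 -0.7  8.1] w 20.3 rot [-1.8e+02 -1.0e-01  0.0e+00]
151.5 t 34.79 tcp [614.7 232.4 155. ] F [-3.9 -1.1 11.4] w 20.4 rot [-1.8e+02 -1.0e-01  0.0e+00]
150.5 t 35.04 tcp [614.9 232.5 154.9] F [-5.9 -1.3 14.7] w 20.6 rot [-1.8e+02 -1.0e-01  0.0e+00]
149.5 t 35.29 tcp [615.1 232.6 154.9] F [-6.  -1.2 17.3] w 20.2 rot [-1.799e+02 -1.000e-01  0.000e+00]
148.5 t 35.54 tcp [615.2 232.7 154.8] F [-6.2 -1.7 19.9] w 20.1 rot [-1.799e+02 -1.000e-01  0.000e+00]
147.5 t 35.79 tcp [615.4 232.8 154.8] F [-7.9 -1.4 23.1] w 20.2 rot [-179.9   -0.2    0. ]
146.5 t 36.04 tcp [615.6 232.9 154.8] F [-8.3 -1.8 26.8] w 20.4 rot [-179.9   -0.2    0. ]
hold t 36.44 tcp [615.6 232.9 154.8] F [-8.6 -1.4 26. ] w 20.3 rot [-179.9   -0.2    0. ]
```

View pics/s5.png

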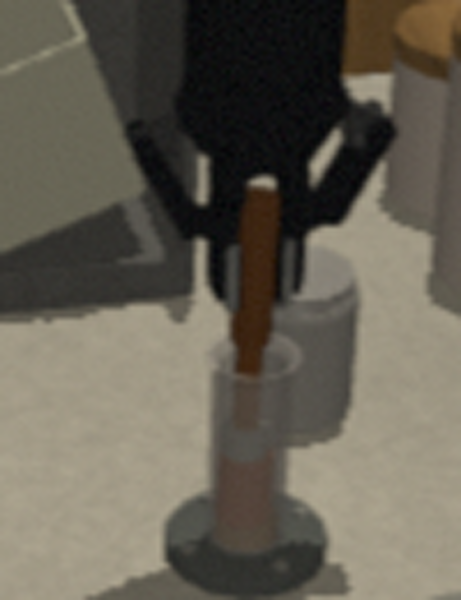

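Run:
```python
from h import *
x,y=TUBE
move_l([x,y,156],speed=60);move_l([x,y,245],speed=130);st("up")
i=get_image("side");
x,y=618.5,-162
goto([x,y,245],[180,0,0]);move_l([x,y,130],speed=150);wait(.3);f0=st("pre")["wrist_force"][2]
i=get_image("side");cv2.imwrite("pics/s6.png",cv2.resize(i[130:370,260:420],(400,600),interpolation=2)[:,:,::-1])
move_l([x,y,101],speed=80)
for z in np.arange(99.5,92,-.75):
    move_l([x,y,z],speed=30);f=st(z)["wrist_force"][2]-f0
    if f>2.5: break
```

```text
up t 37.63 tcp [613.2 231.8 243.5] F [ 0.6  0.3 -1.4] w 20.6 rot [ 1.8e+02  1.0e-01 -0.0e+00]
pre t 40.37 tcp [ 619.1 -162.3  131.1] F [ 0.1 -0.1 -1.4] w 20.1 rot [ 1.8e+02 -1.0e-01 -0.0e+00]
99.5 t 41.17 tcp [ 618.6 -162.    99.7] F [-0.1  0.3 -1.5] w 19.8 rot [180.  -0.  -0.]
98.75 t 41.42 tcp [ 618.5 -162.    98.9] F [-0.3  0.4 -1.1] w 20.4 rot [180.  -0.   0.]
98.0 t 41.67 tcp [ 618.4 -162.    97.9] F [ 0.5  0.  -2.5] w 20.8 rot [-180.    0.   -0.]
97.25 t 41.92 tcp [ 618.5 -162.    97.2] F [ 0.1 -0.1 -2.3] w 20.0 rot [-180.    0.    0.]
96.5 t 42.17 tcp [ 618.7 -162.1   97.1] F [-0.6  1.2  2.1] w 20.3 rot [180.  -0.   0.]
```

View pics/s6.png

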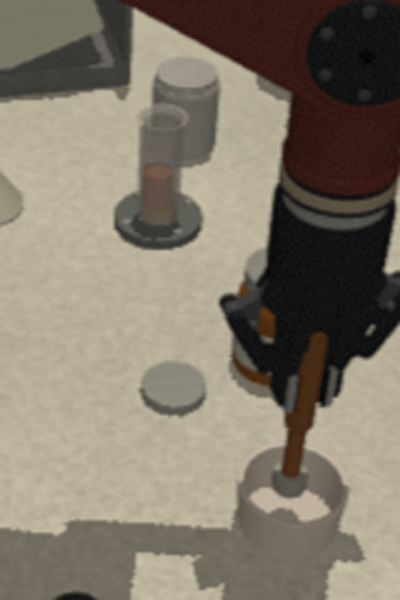

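Pucks are bottomed in the tube; the tamper's foot rests on the ramekin floor (contact at the original height). Release and retreat.

Run:
```python
from h import *
x,y=618.5,-162
move_l([x,y,97],speed=30);grip(45);wait(.2);st("open")
move_l([x,y,250],speed=120);goto([400,-60,300],[180,0,0]);wait(.5);st()
for c in("side","top"):
    i=get_image(c)
    for n in("tamper","ramekin"):
        print(c,n,[(round(d["score"],2),np.round(d["extent"],1).tolist()) for d in spot_in(n,c)][:1])
    if c=="side": cv2.imwrite("pics/s7.png",cv2.resize(i[130:370,230:450],(550,600),interpolation=2)[:,:,::-1])
```

```text
open t 42.98 tcp [ 618.5 -162.    97. ] F [-0.6  0.7  0.5] w 45.2 rot [-180.    0.   -0.]
 t 45.88 tcp [400.1 -60.1 299.9] F [ 0.2 -0.6  0.7] w 45.1 rot [-180.    0.   -0.]
side tamper [(0.71, [378.0, 309.5, 24.3, 61.0])]
side ramekin [(0.79, [375.9, 330.4, 44.5, 44.8])]
top tamper [(0.57, [395.2, 209.9, 13.2, 22.1])]
top ramekin [(0.67, [393.6, 211.8, 35.2, 33.2])]
```

View pics/s7.png

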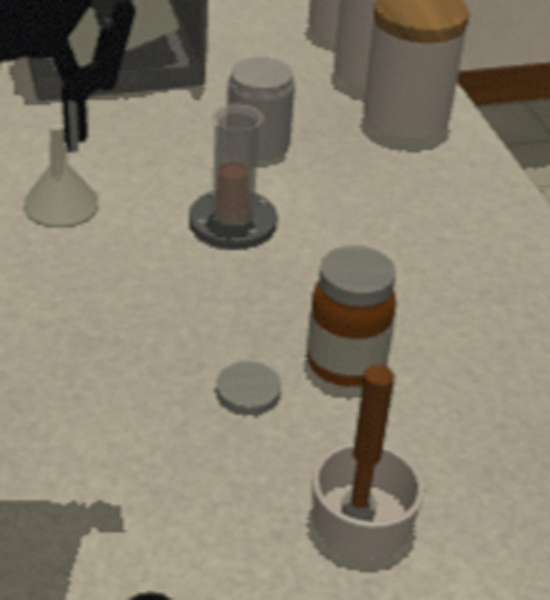

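Both pucks are at the tube's bottom, the tamper stands upright in the ramekin, and the other objects in the picture haven't moved.

```bash
python3 -c "
from station import *
sign_off()"
```

```text
the job is handed in; nothing more can be done
```

The job is done and handed in at about 46 s of robot time, against the 67 s limit. Both pucks are stacked in the tube, the stack is pressed to the bottom, and the tamper is back upright in the ramekin and released.

- **Pucks:** I gripped each from two directions to centre it in the fingers, then lowered it into the tube mouth. Neither insertion showed any contact force.
- **Pressing:** The tamper stopped at the height expected for a bottomed stack, about 64 mm above the shelf at its foot. I then pushed with about 28 N for 0.4 s.
- **Tamper:** On the way back it touched the ramekin floor at the same height it was picked up from, so it had not slipped in the grip.
- **Last pictures:** The side view shows the pucks at the bottom of the tube and the tamper upright. The tamper and ramekin were found within about 2 pixels of where they started in both cameras. The funnel, tin, jar and lid look unmoved in the side view. I did not recheck the spice jar and mug; they were outside that crop and away from the path.

**Readings that disagreed:** The 3 N cork friction barely showed in the force readings taken between steps. The two cameras also differed by up to about 5 mm on the tube's position. I settled that by comparing a held puck with the tube in the side view.

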